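# Set a nested lid pair on the laundry tablet tin, then lift off only the outer lid

### The job

Pick up the nested lids by the inner lid's post, so the outer lid rides along on the inner one, and lower them squarely onto the tablet tin; the outer lid stops on the tin's rim, but keep lowering gently until you feel the inner lid sit down on the tablets, whose level is not known, and only then let go of the post. Then take the outer lid alone by its collar, lift it straight up until it is wholly clear of the post's top, and finish still holding it there, level over the tin, with the inner lid left undisturbed on the tablets. Do not drop or force the inner lid, and leave everything else on the table alone.

Things in the scene. Friction and masses are not known exactly. Their poses are not given: they have to be found in the camera images.
- tin: Open plain-metal tin, fixed. Outside 128 mm, bore 122 mm, rim 100 mm above its origin (centre of the underside). Holds a flat bed of white laundry tablets, firm; the bed's top is somewhere 9 to 21 mm below the rim, different each time. Pressing it over 40 N is forcing.
- outer_lid: Loose metal lid, 144 mm across, about 0.2 kg. Origin: on its axis at the skirt's lower edge, z up. Skirt z 0-8 mm, inside 138 mm; plate z 8-12 mm with a 40 mm bore; round the bore a collar to grip, 48 mm outside, z 12-26 mm. At the start it stands on its skirt on the table. On the tin the plate lies on the rim (origin 8 mm below the rim), skirt outside, 4 mm play.
- inner_lid: Loose metal disc 112 x 5 mm, about 0.15 kg, under the outer lid, same axis. Origin: centre of underside, z up. Boss 36 mm across to z 10 mm; post up through the collar: 14 mm stem to z 38, round grip 24 mm across, z 38-70 mm. Lifted by it, it carries the outer lid (origin 3 mm lower). In the tin it sinks 4-16 mm on after the outer lid stops: keep fingertips above z 45 mm, clear of the collar.
- reel: Bystander, leave it alone: empty wooden thread reel standing between the tin and the lids, 38 mm across, 40 high, loose.
- cup: Bystander, leave it alone: white plastic measuring cup, 68 mm across, 70 high, loose.
- detergent: Bystander, leave it alone: blue plastic bottle, 72 mm across, 210 high, loose.
- spray: Bystander, leave it alone: white spray can, 54 mm across, 170 high, loose.
- jar: Bystander, leave it alone: closed glass jar, 76 mm across, 90 high, loose.
- brush: Bystander, leave it alone: hand brush lying on the table, origin at its underside, loose.
- tape: Bystander, leave it alone: grey tape-measure case, 60 x 55 x 30 mm, loose.
Mind the look-alikes: they are no part of the job. What is shaped like the inner_lid but blue or red is not meant.

How it is judged:
On the way, in this order (a step that is already met when the one before it is completed fails the run):
1. The nested pair is held above the tin by the inner lid's post, the outer lid riding on the inner one (horizontal distance between inner_lid and tin below 0.03 m and z of inner_lid in the frame of tin above 0.1 m and contact force between the fingers and inner_lid above 1 N and contact force between outer_lid and inner_lid above 0.3 N and horizontal distance between outer_lid and inner_lid below 0.008 m), for 0.1 s.
2. Still held by the post, the inner lid sits on the tablets and the outer lid lies on the rim (horizontal distance between inner_lid and tin below 0.007 m and z of inner_lid in the frame of tin between 0.07 and 0.0945 m and angle between inner_lid's own z axis and vertical below 0.08 rad and contact force between the fingers and inner_lid above 0.5 N and contact force between each of inner_lid, outer_lid and tin above 0.3 N and linear speed of inner_lid below 0.01 m/s), for 0.1 s.
At the end, for the whole second after the job is handed in: Outer lid held still by the fingers over the tin (within 60 mm), level to 0.2 rad, skirt above the post's top (70 mm over the inner lid's underside), touching neither tin nor inner lid; inner lid level (0.08 rad), still, on the tablets within 7 mm of the tin's axis, fingers off it (horizontal distance between inner_lid and tin below 0.007 m and z of inner_lid in the frame of tin between 0.07 and 0.0945 m and angle between inner_lid's own z axis and vertical below 0.08 rad and contact force between inner_lid and tin above 0.3 N and linear speed of inner_lid below 0.02 m/s and contact force between the fingers and inner_lid below 0.1 N and z of outer_lid in the frame of inner_lid above 0.07 m and horizontal distance between outer_lid and tin below 0.06 m and angle between outer_lid's own z axis and vertical below 0.2 rad and contact force between the fingers and outer_lid above 1 N and contact force between outer_lid and inner_lid below 0.05 N and contact force between outer_lid and tin below 0.05 N and linear speed of outer_lid below 0.03 m/s); the arm keeps its last pose, push and grip.
It fails at once if The inner lid is forced into the tin with more than 40 N (contact force between inner_lid and tin above 40 N).
It fails at once if The inner lid is dropped (contact force between the fingers and inner_lid below 0.05 N and linear speed of inner_lid above 0.2 m/s).
It fails at once if The inner lid is tipped or comes up out of the tin with the outer lid (contact force between the fingers and outer_lid above 1 N and horizontal distance between inner_lid and tin below 0.05 m and (angle between inner_lid's own z axis and vertical above 0.12 rad or z of inner_lid in the frame of tin above 0.097 m)).
It fails at once if A bystander is pushed about or knocked over (distance of any of reel, cup, detergent, spray, jar, brush, tape from where it was at the start of the episode above 0.03 m or angle between any of reel, cup, detergent, spray, jar, tape's own z axis and vertical above 0.4 rad).
It also fails if it takes over 64 s, if anything falls off the work surface, if the arm or the gripper's body presses on something with over 40 N, if the wrist force passes 120 N, or if a joint passes its speed limit or range.

### The arm

A 6-joint arm with a two-finger parallel gripper is mounted at the origin on the work surface. World frame = base frame: x ahead of the robot, y to its left, z up, the work surface at z = 0. Lengths are in m, angles in rad, forces in N, time in s.
With the tool pointing down it reaches from about 0.275 to 0.725 m from the base axis. Payload 5.6 kg.
Tool frame: the origin (TCP) lies midway between the tips of the shut fingers; the grasp point (between the pads) lies 19 mm behind it (hold_point_z is the z of the grasp point in the tool frame, in m); z points along the fingers, y is the direction in which the jaws open and shut (so a half turn about z gives the same grasp; the last joint's range is limited). The gripper opens to 85 mm and grips with 20 to 120 N. Pads are 22 mm wide; open, the fingers measure 114 mm over their backs; the gripper's body (76 mm by 85 mm) begins 54 mm behind the grasp point. The pads swing forward as they close: fully open they stand 13 mm farther back than shut.
Start: joints at [-0.906, 0.255, 0.108, 0, -1.424, -0.285], TCP at [0.204, -0.511, 0.231] pointing down, gripper open.
Joint ranges: [-2.95, 2.95], [-1.21, 1.97], [-1.09, 1.5], [-2.87, 1.71], [-2.94, -0.07], [-3.05, 3.05]. Speed limits (rad/s): [2.57, 2.57, 3.14, 3.14, 3.14, 3.14].

### API

Orientations are given as [roll, pitch, yaw] about the fixed x, y, z axes, in that order (R = Rz(yaw) Ry(pitch) Rx(roll)).
In Python, from workcell import move_ptp, line_to, set_joints, grip, wait, ik, get_state, camera, IKError, sign_off, hold_point_z gives the robot as it stands. Calls block until the motion is done:
- move_ptp(position, orientation): joint-space move of the TCP to a pose.
- line_to(position, velocity=0.15, ori=None, guard=None): straight line of the TCP; ori=None keeps the orientation; velocity is the mean speed in m/s. With guard (N) it stops when the force on the tool has changed by that much, and returns True; else False.
- set_joints(angles): joint-space move.
- grip(opening, f_grip=None): finger opening in m; f_grip is the grip in N (None keeps the last); returns when the fingers have stopped.
- wait(seconds).
- ik(position, orientation): joint angles nearest the present ones, or None.
- get_state(): the state.
- camera(name): name is "scene" or "side" or "wrist"; returns a dict with "frame" (384x512x3 uint8, red, green, blue), "fx", "fy", "cx", "cy" (pixels), "dist_coeffs" ([k1, k2, p1, p2, k3] as OpenCV has them; the pictures are not rectified), "origin" and "rotation" of the camera in the world; the wrist camera has in their place "hand_eye" (4x4, takes a point from camera to tool coordinates, whose origin is the TCP and whose axes are the flange's). Camera axes: x right, y up, looking along -z (the intrinsics and any distortion apply to the point x, -y, -z); pixel columns grow to the right and rows downward; lengths in m; the calibration is good to about 2 mm. A picture is of the moment at which its call begins: read the wrist's pose just before it. There is no depth.
A pose or a line that the arm cannot do raises IKError and nothing moves.
- sign_off(): hands the job in, once; it reports no verdict.
The state is a dict: "clock": time; "joint_positions": joint angles; "joint_vel": joint speeds; "effort": joint torques, N m; "eef_pos": TCP position; "tool_rot": TCP orientation; "contact_force": force on the tool from outside, world axes, zero at the start; "torque": the same for the moment, N m; "gripper_width": finger opening in m.
Only numpy, scipy, OpenCV 4.12 (cv2) and the standard library are available. Lean on these libraries where they do the work, as an engineer would, in place of code of your own. Each camera call takes 0.05 s, during which the arm holds its last target.

## Working session

There is one attempt and no reset: what is moved stays moved. The work goes in short steps, each a Python script; the robot and the scene stay as the last script left them, time stands still between calls to the robot, and variables do not carry over. Pictures are saved under pics/ and viewed, and the job is handed in when it is done.

```bash
ls; mkdir -p pics; python3 - <<'E'
from workcell import *
import cv2,json
print(get_state(), hold_point_z if not callable(hold_point_z) else hold_point_z())
for n in ["scene","side","wrist"]:
    c=camera(n); cv2.imwrite(f"pics/{n}0.png",c["frame"][:,:,::-1])
    print(n,{k:(v.tolist() if hasattr(v,'tolist') else v) for k,v in c.items() if k!="frame"})
E
```

```text
pics
{'clock': 0.0, 'joint_positions': array([-9.06408265e-01,  2.55700215e-01,  1.07007534e-01, -4.80533104e-04,
       -1.42389601e+00, -2.84625410e-01]), 'joint_vel': array([-7.48699188e-04,  7.38268483e-04, -8.09394678e-04,  1.74304952e-03,
       -9.35048831e-04,  7.82648670e-05]), 'effort': array([ 1.58894964e-03, -3.86628985e+01,  2.37941319e+01,  5.36530763e+00,
       -6.04205605e-03,  1.18712242e-05]), 'eef_pos': array([ 0.20376912, -0.51032372,  0.23042077]), 'tool_rot': array([ 3.13973894e+00, -4.71874422e-05, -2.76190072e+00]), 'contact_force': array([ 0.41130719, -0.2891016 , -0.49411652]), 'torque': array([0.02165699, 0.02156302, 0.00893519]), 'gripper_width': 0.08554050550071104} -0.0187
scene {'fx': 414.3979123671703, 'fy': 414.3979123671703, 'cx': 248.74103183615645, 'cy': 192.84639037960025, 'dist_coeffs': [0.04626661243001092, 0.0, 0.0, 0.0, 0.0], 'origin': [1.0893525052444213, -0.17954839491739896, 0.9758240339843126], 'rotation': [0.54498580890576, 0.003450890977559906, 1.2054435064469207]}
side {'fx': 476.5221521282388, 'fy': 476.5221521282388, 'cx': 258.09779330743805, 'cy': 187.20133032162977, 'dist_coeffs': [-0.11914238407820431, 0.0, 0.0, 0.0, 0.0], 'origin': [-0.13563261513104588, 0.9052087569518409, 0.9108055495908193], 'rotation': [0.8944762796322578, -0.019990921307401877, -2.472967031619649]}
wrist {'fx': 336.8025977120738, 'fy': 336.8025977120738, 'cx': 258.0805943614359, 'cy': 193.17734861893553, 'dist_coeffs': [-0.061150878812143414, 0.0, 0.0, 0.0, 0.0], 'hand_eye': [[0.0004659635879862803, 0.962674926808538, 0.2706598754379942, 0.06786322705775294], [0.9999996707180262, -0.00026874201643232976, -0.0007657294352117437, 0.0002100683565896544], [-0.0006644108473050759, 0.2706601431166112, -0.9626747350410322, -0.1427988781536142], [0.0, 0.0, 0.0, 1.0]]}
```

View pics/scene0.png

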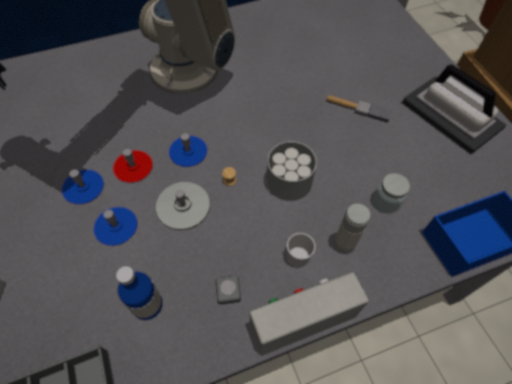

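View pics/side0.png

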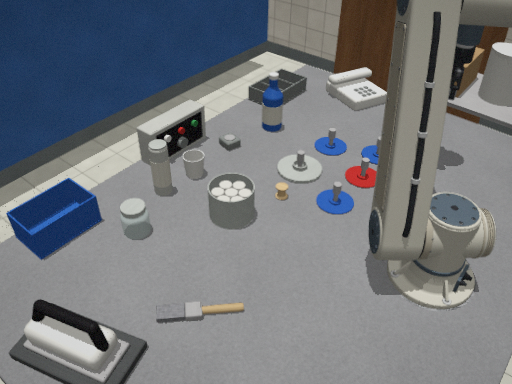

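View pics/wrist0.png

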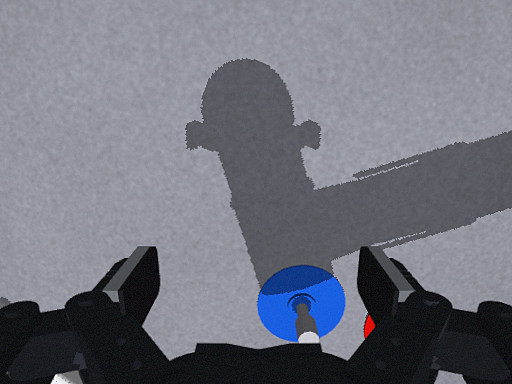

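The scene view shows the silver nested lids at about (182,205), the tin at (291,165) and the reel at (229,176). In the side view the lids are at about (300,167) and the tin at (231,195). I'll build the ray helpers next.

```bash
cat > h.py <<'E'
from workcell import *
import cv2, numpy as np
from scipy.spatial.transform import Rotation as Rn
def pose(c,st=None):
    if "hand_eye" in c:
        T=np.eye(4);T[:3,:3]=Rn.from_euler('xyz',st["tool_rot"]).as_matrix();T[:3,3]=st["eef_pos"]
        T=T@np.array(c["hand_eye"]);return T[:3,:3],T[:3,3]
    return Rn.from_euler('xyz',c["rotation"]).as_matrix(),np.array(c["origin"])
def K(c): return np.array([[c["fx"],0,c["cx"]],[0,c["fy"],c["cy"]],[0,0,1]])
def onplane(c,uv,z,st=None):
    R,o=pose(c,st)
    p=cv2.undistortPoints(np.array(uv,float).reshape(-1,1,2),K(c),np.array(c["dist_coeffs"])).reshape(-1,2)
    d=np.c_[p[:,0],-p[:,1],-np.ones(len(p))]@R.T
    return o+d*((z-o[2])/d[:,2])[:,None]
def proj(c,P,st=None):
    R,o=pose(c,st); q=(np.array(P,float).reshape(-1,3)-o)@R*[1,-1,-1]
    return cv2.projectPoints(q,np.zeros(3),np.zeros(3),K(c),np.array(c["dist_coeffs"]))[0].reshape(-1,2)
def circ(c,P): 
    A=np.c_[2*P[:,:2],np.ones(len(P))];s=np.linalg.lstsq(A,(P[:,:2]**2).sum(1),rcond=None)[0]
    return s[:2],np.sqrt(s[2]+s[:2]@s[:2])
def ring(o,r,z,n=60):
    t=np.linspace(0,2*np.pi,n);return np.c_[o[0]+r*np.cos(t),o[1]+r*np.sin(t),np.full(n,z)]
E
python3 - <<'E'
from h import *
for n,l,t in [("scene",(182,205),(291,160)),("side",(300,167),(231,190))]:
    c=camera(n)
    print(n,onplane(c,[l],.012),onplane(c,[t],.1))
    f=c["frame"][:,:,::-1]
    for nm,(u,v) in (("lid",l),("tin",t)):
        cv2.imwrite(f"pics/{n}_{nm}.png",cv2.resize(f[v-45:v+45,u-50:u+50],None,fx=7,fy=6.6,interpolation=cv2.INTER_CUBIC))
E
```

```text
scene [[ 0.51384827 -0.15381463  0.012     ]] [[0.53870223 0.14517892 0.1       ]]
side [[ 0.5055399  -0.15140504  0.012     ]] [[0.5267474  0.15846765 0.1       ]]
```

```bash
cd pics; python3 -c "
import cv2,numpy as np
a=[cv2.resize(cv2.imread(f),(400,300)) for f in ['scene_lid.png','scene_tin.png','side_lid.png','side_tin.png']]
cv2.imwrite('crops.png',np.vstack([np.hstack(a[:2]),np.hstack(a[2:])]))"
```

```text
(no output)
```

View pics/crops.png

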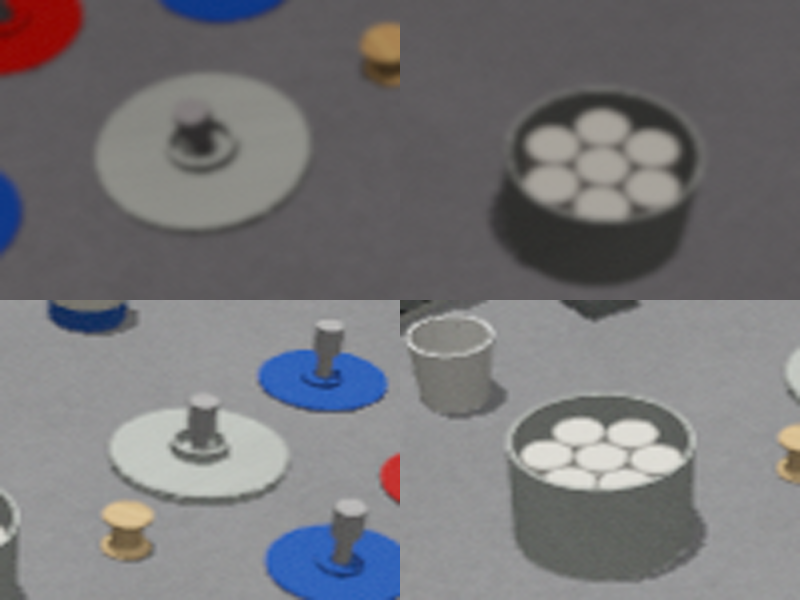

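```bash
python3 - <<'E'
from h import *
c=camera("scene");print("reel",onplane(c,[(229,173)],.04),"spray",onplane(c,[(356,215)],.17),"cup",onplane(c,[(301,243)],.07),"jar",onplane(c,[(394,184)],.09), "det",onplane(c,[(126,275)],.21),"blue",onplane(c,[(187,152),(133,166),(115,226)],.003))
import time
for nm,p in (("lid",(.51,-.153,.2)),("tin",(.53,.15,.27))):
    yaw=np.pi+np.arctan2(p[1],p[0]) if p[1]<0 else -np.pi+np.arctan2(p[1],p[0])
    q=ik(p,[np.pi,0,yaw]);print(q)
    move_ptp(p,[np.pi,0,yaw]); wait(.3)
    st=get_state();c=camera("wrist");print(nm,st["clock"],st["eef_pos"],st["tool_rot"],st["joint_positions"])
    cv2.imwrite(f"pics/w_{nm}.png",c["frame"][:,:,::-1])
    np.savez(f"w_{nm}.npz",pos=st["eef_pos"],rot=st["tool_rot"])
E
```

```text
reel [[ 0.48007472 -0.00742672  0.04      ]] spray [[0.76968493 0.19166413 0.17      ]] cup [[0.7501912  0.07985375 0.07      ]] jar [[0.69360914 0.35963684 0.09      ]] det [[ 0.74246946 -0.3021803   0.21      ]] blue [[ 0.34248512 -0.09027514  0.003     ]
 [ 0.3352815  -0.24782022  0.003     ]
 [ 0.50645013 -0.33374603  0.003     ]]
[ 2.74623276e-03  2.31924121e-01 -1.88378875e-03 -4.44089210e-16
 -1.33698842e+00 -1.86499935e+00]
lid 2.325 [ 0.50989731 -0.15342899  0.20006408] [3.14157388e+00 1.30777846e-04 2.84942449e+00] [ 1.91903574e-03  2.31852165e-01 -1.82138867e-03  2.05008607e-05
 -1.33699217e+00 -1.86488828e+00]
[ 5.59923556e-01  2.49299872e-01  1.97623264e-01 -4.44089210e-16
 -1.51911972e+00 -1.85491398e+00]
tin 3.8667 [0.53010982 0.1492137  0.26991173] [-3.14152935e+00 -1.92062046e-04 -2.86718882e+00] [ 5.58557372e-01  2.49230688e-01  1.97308661e-01  6.93239456e-06
 -1.51907641e+00 -1.85495022e+00]
```

View pics/w_lid.png

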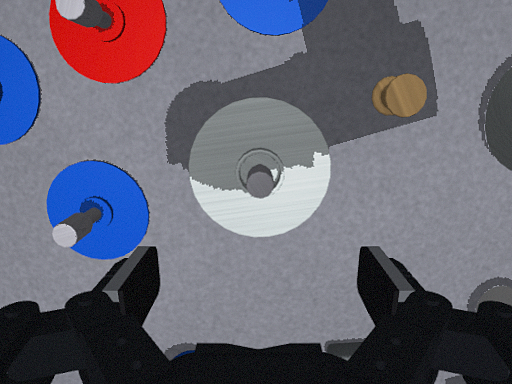

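View pics/w_tin.png

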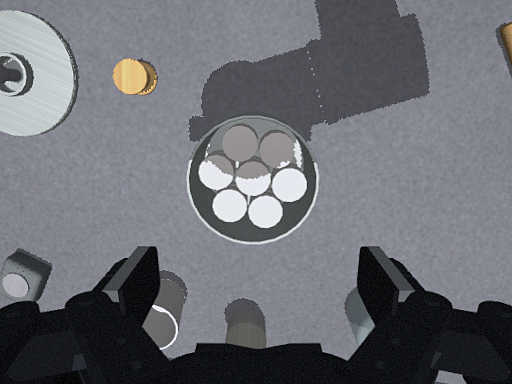

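The wrist view of the lid shows its disc centred at about (260,167) and the post top at (260,182). The wrist view of the tin shows the rim circle at about (253,179), with radius about 65 px. I'll fit circles to the edges by casting rays.

```bash
cat >> h.py <<'E'
def edgefit(img,c,st,seed,z,r,band=.012,which='max',excl=None):
    """radial strongest edge around predicted circle in world, refit twice"""
    g=cv2.GaussianBlur(cv2.cvtColor(img,cv2.COLOR_BGR2LAB),(3,3),0).astype(np.float32)
    o=np.array(seed[:2],float)
    for it in range(4):
        b=band/(1+it); P=[]
        for t in np.linspace(0,2*np.pi,240,endpoint=False):
            rr=np.arange(r-b,r+b,.0004)
            W=np.c_[o[0]+rr*np.cos(t),o[1]+rr*np.sin(t),np.full(len(rr),z)]
            uv=proj(c,W,st).astype(np.float32)
            v=cv2.remap(g,uv[None,:,0],uv[None,:,1],cv2.INTER_LINEAR)[0]
            d=np.linalg.norm(v[4:]-v[:-4],axis=1); k=d.argmax()
            if d[k]>20: P.append(W[k+2])
        P=np.array(P)
        for _ in range(6):
            o2,rf=circ(c,P); e=abs(np.hypot(*(P[:,:2]-o2).T)-rf); P=P[e<max(2.0*np.median(e),.0006)]
        o=o2
    return o,rf,len(P),e.mean()
E
python3 - <<'E'
from h import *
def go(nm,c,st,img,jobs):
    vis=img.copy()
    for lab,seed,z,r in jobs:
        o,rf,n,e=edgefit(img,c,st,seed,z,r); print(nm,lab,o.round(4),"r",rf.round(4),n,e.round(5))
        cv2.polylines(vis,[proj(c,ring(o,rf,z),st).astype(int)],True,(0,0,255),1)
    cv2.imwrite(f"pics/fit_{nm}.png",vis)
cw=camera("wrist")
for nm,jobs in (("lid",[("plate",None,.012,.072),("posttop",None,.07,.012)]),("tin",[("rim",None,.1,.064)])):
    d=np.load(f"w_{nm}.npz");st=dict(eef_pos=d["pos"],tool_rot=d["rot"])
    img=cv2.imread(f"pics/w_{nm}.png")
    px={"plate":(260,167),"posttop":(260,182),"rim":(253,179)}
    go(nm,cw,st,img,[(l,onplane(cw,[px[l]],z,st)[0],z,r) for l,_,z,r in jobs])
for n in ("scene","side"):
    c=camera(n);img=cv2.imread(f"pics/{n}0.png")
    go(n,c,None,img,[("plate",(.510,-.1525),.012,.072),("rim",(.533,.152),.1,.064)])
E
```

```text
lid plate [ 0.5119 -0.1522] r 0.0712 232 0.0002
lid posttop [ 0.5093 -0.1519] r 0.0134 134 0.00021
tin rim [0.5397 0.1464] r 0.0626 149 0.00018Traceback (most recent call last):
  File "<stdin>", line 16, in <module>
  File "<stdin>", line 5, in go
  File "h.py", line 38, in edgefit
    o2,rf=circ(c,P); e=abs(np.hypot(*(P[:,:2]-o2).T)-rf); P=P[e<max(2.0*np.median(e),.0006)]
          ~~~~^^^^^
  File "h.py", line 19, in circ
    A=np.c_[2*P[:,:2],np.ones(len(P))];s=np.linalg.lstsq(A,(P[:,:2]**2).sum(1),rcond=None)[0]
              ~^^^^^^
IndexError: too many indices for array: array is 1-dimensional, but 2 were indexed
```

```bash
python3 -c "
import cv2,numpy as np
a=cv2.imread('pics/fit_lid.png')[90:250,180:340];b=cv2.imread('pics/fit_tin.png')[100:260,175:335]
cv2.imwrite('pics/fit.png',cv2.resize(np.hstack([a,b]),(800,400),interpolation=cv2.INTER_NEAREST))"
```

```text
(no output)
```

View pics/fit.png

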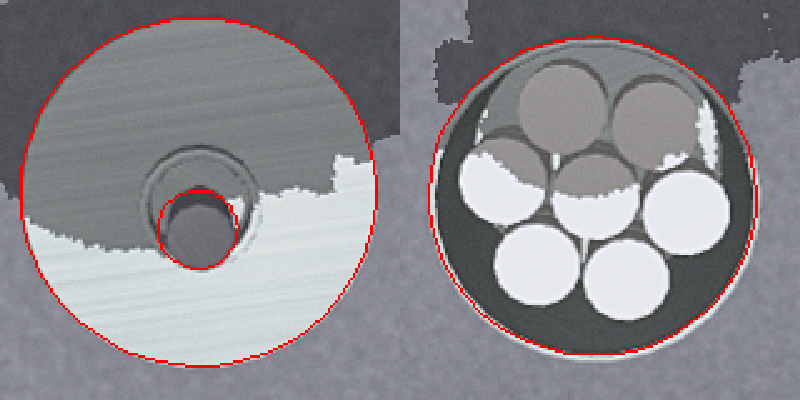

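```bash
cat >> h.py <<'E'
def outerfit(img,c,st,seed,z,r,band=.01,thr=18,inner=False):
    g=cv2.GaussianBlur(cv2.cvtColor(img,cv2.COLOR_BGR2LAB),(3,3),0).astype(np.float32)
    o=np.array(seed[:2],float)
    for it in range(3):
        b=band/(1+it); P=[]
        for t in np.linspace(0,2*np.pi,240,endpoint=False):
            rr=np.arange(r-b,r+b,.0004)
            W=np.c_[o[0]+rr*np.cos(t),o[1]+rr*np.sin(t),np.full(len(rr),z)]
            uv=proj(c,W,st).astype(np.float32)
            v=cv2.remap(g,uv[None,:,0],uv[None,:,1],cv2.INTER_LINEAR)[0]
            d=np.linalg.norm(v[4:]-v[:-4],axis=1)
            pk=[k for k in range(1,len(d)-1) if d[k]>thr and d[k]>=d[k-1] and d[k]>=d[k+1]]
            if pk: P.append(W[(pk[0] if inner else pk[-1])+2])
        P=np.array(P)
        if len(P)<10: return None
        for _ in range(8):
            o2,rf=circ(c,P); e=abs(np.hypot(*(P[:,:2]-o2).T)-rf); P=P[e<max(2.0*np.median(e),.0006)]
        o=o2
    return o.round(4),rf.round(4),len(P),e.mean().round(5)
E
python3 - <<'E'
from h import *
c=camera("wrist")
d=np.load("w_tin.npz");st=dict(eef_pos=d["pos"],tool_rot=d["rot"])
img=cv2.imread("pics/w_tin.png")
s=onplane(c,[(252.8,179.6)],.1,st)[0];print("seed",s)
for thr in (6,10,15): print(outerfit(img,c,st,s,.1,.064,.006,thr))
print("bore",outerfit(img,c,st,s,.1,.061,.0035,10,True))
d=np.load("w_lid.npz");st=dict(eef_pos=d["pos"],tool_rot=d["rot"]);img=cv2.imread("pics/w_lid.png")
s=onplane(c,[(260,183.2)],.07,st)[0];print("post seed",s)
print(outerfit(img,c,st,s,.07,.012,.003,8), outerfit(img,c,st,s,.07,.012,.003,8,True))
print("plate",outerfit(img,c,st,(.512,-.152),.012,.072,.006,15))
for n in ("scene","side"):
    c=camera(n);img=cv2.imread(f"pics/{n}0.png")
    print(n,outerfit(img,c,None,(.510,-.1525),.012,.072,.012,8),outerfit(img,c,None,(.535,.15),.1,.064,.008,8))
E
```

```text
seed [0.53761655 0.14662821 0.1       ]
(array([0.5408, 0.1469]), np.float64(0.0636), 225, np.float64(0.00014))
(array([0.5408, 0.1469]), np.float64(0.0636), 221, np.float64(0.00012))
(array([0.5408, 0.1469]), np.float64(0.0636), 216, np.float64(0.00013))
bore None
post seed [ 0.51066829 -0.15146876  0.07      ]
None None
plate (array([ 0.512 , -0.1522]), np.float64(0.0713), 193, np.float64(0.00011))
scene (array([ 0.5112, -0.1517]), np.float64(0.072), 85, np.float64(0.00027)) (array([0.5438, 0.1446]), np.float64(0.063), 55, np.float64(0.00021))
side (array([ 0.5079, -0.1501]), np.float64(0.0724), 67, np.float64(0.00026)) (array([0.5353, 0.1497]), np.float64(0.0631), 75, np.float64(0.00032))
```

The wrist fits give the lid axis as (0.512,-0.152) and the tin axis as (0.5408,0.1469). The scene and side views, averaged, agree on the lid-to-tin offset to about 1 mm. I'll grasp the post and lift it at yaw π, keeping that yaw for the placing.

```bash
python3 - <<'E'
from h import *
O=[np.pi,0,np.pi]
L=(.5115,-.152)
grip(.06,60)
move_ptp((*L,.15),O)
print(line_to((*L,.048),.08,guard=10)); s=get_state();print(s["eef_pos"],s["contact_force"])
grip(0.0,60); wait(.2)
s=get_state();print("w",s["gripper_width"],s["contact_force"],s["eef_pos"])
line_to((*L,.075),.05); wait(.4)
s=get_state();print("lift",s["gripper_width"],s["contact_force"],s["torque"],s["eef_pos"],s["clock"])
for n in ("side","scene"): cv2.imwrite(f"pics/{n}1.png",camera(n)["frame"][:,:,::-1])
import cv2
a=[cv2.resize(cv2.imread(f"pics/{n}1.png")[y-60:y+90,x-75:x+75],(400,400)) for n,x,y in (("side",300,150),("scene",185,200))]
cv2.imwrite("pics/lift.png",np.hstack(a))
E
```

```text
False
[ 0.51195388 -0.15203835  0.04855064] [-0.14221969  0.01171484  0.0837002 ]
w 0.02190674481270857 [-2.27085399  0.423046    4.93184309] [ 0.51177377 -0.152089    0.04851561]
lift 0.022053917499938548 [-0.75351145 -0.38935545 -2.13722388] [ 0.03015603 -0.04082232  0.01485254] [ 0.5114327  -0.15200025  0.07487067] 8.9167
```

View pics/lift.png

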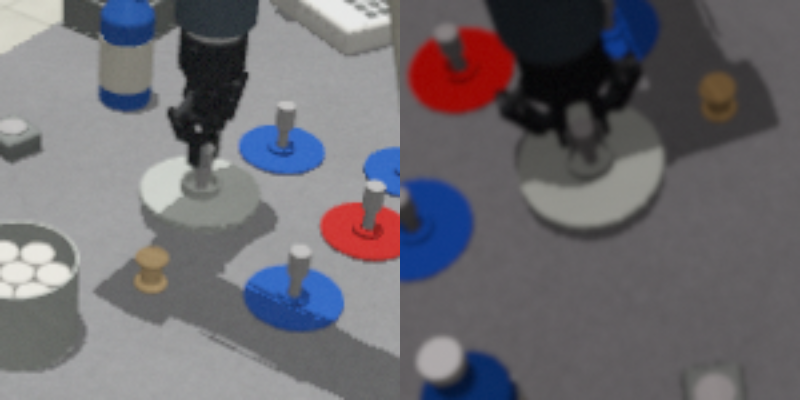

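The pair has lifted clear with the outer lid riding on it. Now I'll carry it over the tin and check it before lowering.

```bash
python3 - <<'E'
from h import *
L=(.5115,-.152);T=(.5407,.147)
line_to((*L,.215),.12)
line_to((*T,.215),.15)
line_to((*T,.170),.08); wait(.4)
s=get_state();print(s["gripper_width"],s["contact_force"],s["torque"],s["eef_pos"],s["clock"])
zi=s["eef_pos"][2]-.0485; zp=zi-.003+.012
for n in ("side","scene"):
    c=camera(n);img=c["frame"][:,:,::-1].copy();cv2.imwrite(f"pics/{n}2.png",img)
    r=outerfit(img,c,None,T,zp,.072,.008,8); print(n,zp,r)
    cv2.polylines(img,[proj(c,ring(T,.072,zp)).astype(int)],True,(0,0,255),1)
    cv2.polylines(img,[proj(c,ring(T,.064,.1)).astype(int)],True,(0,255,0),1)
    u,v=proj(c,[(*T,.12)])[0].astype(int)
    cv2.imwrite(f"pics/{n}2c.png",cv2.resize(img[v-75:v+75,u-75:u+75],(400,400)))
cv2.imwrite("pics/over.png",np.hstack([cv2.imread(f"pics/{n}2c.png") for n in ("side","scene")]))
E
```

```text
0.021819175489611962 [-0.09553646 -0.4076722  -2.5795684 ] [-0.00121631  0.02840571  0.02851182] [0.54079119 0.14705413 0.17021074] 13.5917
side 0.13071073661141513 (array([0.5372, 0.1474]), np.float64(0.072), 55, np.float64(0.00025))
scene 0.13071073661141513 (array([0.5398, 0.1451]), np.float64(0.073), 114, np.float64(0.00027))
```

View pics/over.png

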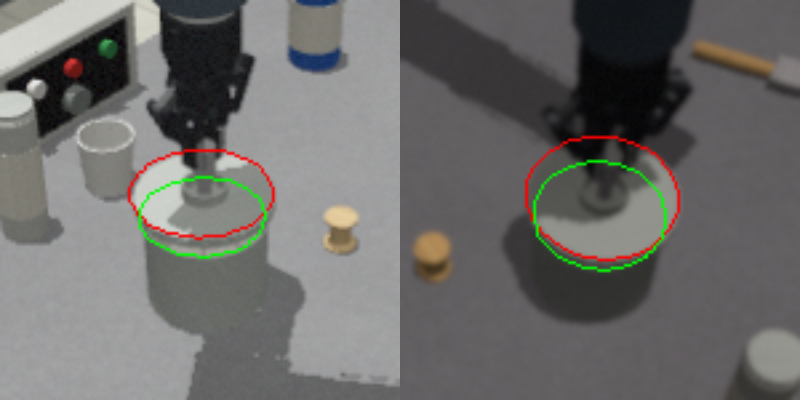

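In the side view the lid fits 2–3 mm off the tin axis one way, and in the scene view 4 mm the other way, so the mean error is about 1 mm. I'll lower it under guard.

```bash
python3 - <<'E'
from h import *
T=(.5410,.1473)
print(line_to((*T,.152),.05,guard=12)); wait(.2);s=get_state();print(s["eef_pos"],s["contact_force"],s["torque"])
hit=line_to((*T,.143),.01,guard=7); s=get_state();print(hit,s["eef_pos"],s["contact_force"],s["torque"])
if not hit:
    hit=line_to((*T,.123),.008,guard=6); s=get_state();print(hit,s["eef_pos"],s["contact_force"],s["torque"])
wait(.3);s=get_state();print(s["eef_pos"],s["contact_force"],s["torque"],s["gripper_width"],s["clock"])
E
```

```text
False
[0.54120977 0.14738603 0.15232567] [-0.46753675  0.59337688 -2.93358926] [0.03632118 0.01779557 0.00613258]
False [0.54119489 0.1473577  0.14330146] [-0.21551916 -0.68859212 -1.49208885] [-0.00321638  0.08274721 -0.01643611]
True [0.54098375 0.1473125  0.13008522] [-0.63048785  0.50336221  4.73101658] [ 0.23375467  0.25539532 -0.00122585]
[0.54097526 0.14729536 0.13007148] [-0.42232487  0.43817397  5.65727923] [0.14842833 0.26025033 0.01639771] 0.02193769947166613 17.3083
```

Contact came at inner-lid z of about 0.0815, inside the expected range. I'll press a little more to rule out a jam, and take a look.

```bash
python3 - <<'E'
from h import *
T=(.5410,.1473)
print(line_to((*T,.126),.006,guard=8)); wait(.2);s=get_state();print(s["eef_pos"],s["contact_force"],s["torque"],s["clock"])
ims=[]
for n in ("side","scene"):
    c=camera(n);img=c["frame"][:,:,::-1].copy()
    print(n,outerfit(img,c,None,T,.104,.072,.008,8),outerfit(img,c,None,T,.104,.072,.008,15))
    u,v=proj(c,[(*T,.12)])[0].astype(int);ims.append(cv2.resize(img[v-60:v+60,u-60:u+60],(400,400),interpolation=cv2.INTER_CUBIC))
cv2.imwrite("pics/seat.png",np.hstack(ims))
E
```

```text
True
[0.54097715 0.14729613 0.13007067] [-0.04822821  0.66017376  5.65065318] [ 0.17628579  0.34737076 -0.00476728] 17.7917
side (array([0.537 , 0.1444]), np.float64(0.073), 41, np.float64(0.00021)) None
scene (array([0.5403, 0.1452]), np.float64(0.0729), 96, np.float64(0.00024)) (array([0.5421, 0.1462]), np.float64(0.0725), 41, np.float64(0.00026))
```

View pics/seat.png

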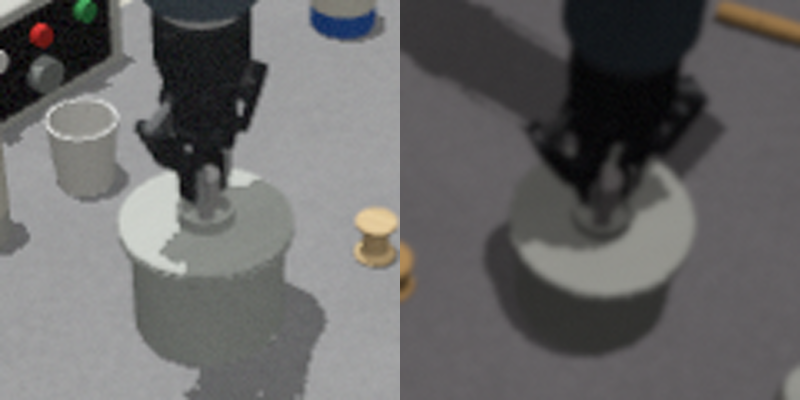

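The lid is seated firm and square on the tin. Next I'll release the post, rise and look from the wrist camera.

```bash
python3 - <<'E'
from h import *
T=(.5410,.1473)
grip(.07); wait(.2);s=get_state();print(s["gripper_width"],s["contact_force"],s["eef_pos"])
line_to((*T,.16),.08); line_to((*T,.27),.15); wait(.3)
st=get_state();c=camera("wrist");img=c["frame"][:,:,::-1].copy();print(st["eef_pos"],st["clock"])
for nm,px,z,r,b in (("plate",T,.104,.072,.008),("collar",T,.118,.024,.004),("post",T,.1515,.012,.004)):
  for thr,inn in ((8,0),(15,0)):
    f=outerfit(img,c,st,px,z,r,b,thr,inn);print(nm,f)
    if f: cv2.polylines(img,[proj(c,ring(f[0],f[1],z),st).round().astype(int)],True,(0,0,255),1) if thr==15 else 0
cv2.imwrite("pics/w3.png",c["frame"][:,:,::-1]);cv2.imwrite("pics/w3f.png",cv2.resize(np.hstack([c["frame"][60:260,160:360,::-1],img[60:260,160:360]]),(800,400)))
E
```

```text
0.07022069243300484 [-0.56228891  0.27236255  0.33875582] [0.5406515  0.14717658 0.12953173]
[0.54083107 0.14722979 0.26946198] 20.325
plate (array([0.542, 0.147]), np.float64(0.0712), 213, np.float64(0.00021))
plate (array([0.542 , 0.1471]), np.float64(0.0711), 210, np.float64(0.0002))
collar (array([0.5404, 0.147 ]), np.float64(0.0239), 82, np.float64(0.0))
collar (array([0.5404, 0.1469]), np.float64(0.0239), 52, np.float64(0.0))
post (array([0.5419, 0.1474]), np.float64(0.0119), 31, np.float64(0.0))
post (array([0.5419, 0.1473]), np.float64(0.0119), 26, np.float64(0.0))
```

View pics/w3f.png

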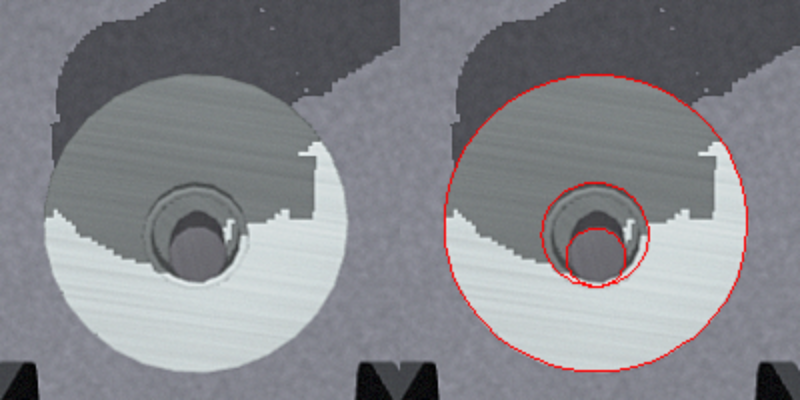

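The plate fits at (0.542,0.147), the post at (0.542,0.147) and the tin axis at (0.541,0.147), so everything is concentric to about 1 mm. Next is the collar.

```bash
python3 - <<'E'
from h import *
T=(.5415,.147)
line_to((*T,.175),.12)
print(line_to((*T,.1035),.04,guard=5)); wait(.1);s=get_state();print(s["eef_pos"],s["contact_force"],s["gripper_width"])
grip(0,50); wait(.2);s=get_state();print(s["eef_pos"],s["contact_force"],s["torque"],s["gripper_width"])
line_to((*T,.109),.02); wait(.3);s=get_state();print("up5",s["eef_pos"],s["contact_force"],s["torque"],s["gripper_width"],s["clock"])
ims=[]
for n in ("side","scene"):
    c=camera(n);img=c["frame"][:,:,::-1].copy()
    u,v=proj(c,[(*T,.12)])[0].astype(int);ims.append(cv2.resize(img[v-60:v+60,u-60:u+60],(400,400),interpolation=cv2.INTER_CUBIC))
cv2.imwrite("pics/up5.png",np.hstack(ims))
E
```

```text
False
[0.54161863 0.14706159 0.10367156] [ 0.15588214 -0.57288986 -0.38941866] 0.06974252899301361
[0.54179537 0.14689994 0.10415383] [-1.68729158 -0.77994421  5.41199785] [-0.38518217  0.50466397  0.03006514] 0.045585173082996484
up5 [0.5414201  0.1470003  0.10885415] [ 0.40859322 -0.62100964 -2.19243014] [ 0.01102758 -0.01245455  0.06574291] 0.04582689131453035 24.6167
```

View pics/up5.png

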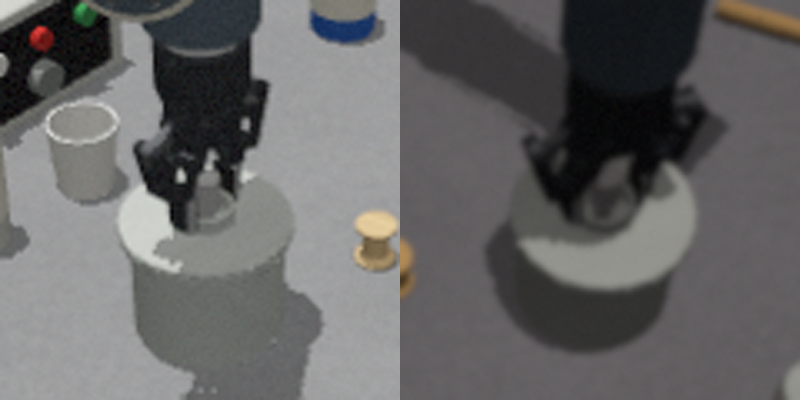

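The grip is solid, and the load of about 2 N matches the outer lid alone. Now I'll lift straight up.

```bash
python3 - <<'E'
from h import *
T=(.5415,.147)
line_to((*T,.195),.05); wait(.6);s=get_state();print(s["eef_pos"],s["contact_force"],s["torque"],s["gripper_width"],s["clock"])
ims=[]
for n in ("side","scene"):
    c=camera(n);img=c["frame"][:,:,::-1].copy()
    print(n,outerfit(img,c,None,T,.195,.072,.008,8))
    u,v=proj(c,[(*T,.15)])[0].astype(int);ims.append(cv2.resize(img[v-60:v+60,u-60:u+60],(400,400),interpolation=cv2.INTER_CUBIC))
cv2.imwrite("pics/up90.png",np.hstack(ims))
E
```

```text
[0.54151632 0.14700328 0.19501301] [ 0.1314893  -0.16957238 -2.22218593] [-0.02627713 -0.02451141  0.02696396] 0.0458898492957615 27.1833
side (array([0.5364, 0.1468]), np.float64(0.0733), 58, np.float64(0.00027))
scene (array([0.5418, 0.1469]), np.float64(0.0721), 60, np.float64(0.00026))
```

View pics/up90.png

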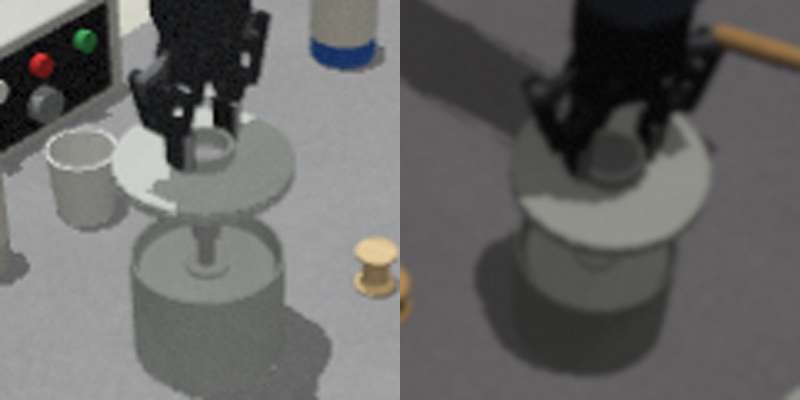

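The outer lid is level. Its skirt is at about z 0.183 against a post top of about 0.152, roughly 30 mm clear. The inner lid lies flat inside the tin, so I'm handing in.

```bash
python3 -c "
from workcell import *
sign_off();s=get_state();print(s['clock'],s['eef_pos'],s['gripper_width'],s['contact_force'])"
```

```text
the job is handed in; nothing more can be done
the job is handed in; nothing more can be done
```

The job is done and handed in at about 27 s of the 64 s. `sign_off` gives no verdict, so what follows rests on my own last checks.

**What I did**
- I lifted the nested lids by the post and carried them over the tin.
- I lowered them under a force guard until the inner lid sat firmly on the tablets. Its underside was at about z 0.0815 m, roughly 18.5 mm below the rim, and the push was about 7 N.
- I let go of the post, took the outer lid by its collar and raised it 91 mm straight up.

**Last checks**
- **Outer lid:** it looks level in both pictures and is still gripped, with a steady load of about 2.2 N. Its skirt is about 30 mm above the post's top.
- **Inner lid:** it looks flat and undisturbed in the tin. After I let go of the post and before the collar lift, the wrist camera put the post about 1 mm from the tin's axis. I did not measure it again after the lift.
- **Bystanders:** those in view (reel, cup) look unmoved; I did not measure the others.

**Disagreements**
- The side camera's position fits differed from the wrist and scene cameras by up to about 5 mm in x. I relied mainly on the wrist camera.
- The finger opening read about 2 mm less than nominal on both grasps: 22 mm on the 24 mm grip and 46 mm on the 48 mm collar. I took this as an offset in the reading.
- The extra press to rule out a jam showed nothing new. Its guard tripped at once with no further movement, so the seating rests on the first contact height and force.

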